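# Hang a parts bin on the slat rack and click it home

## Task

Hang the blue parts bin on the grey slat rack: raise its front, feed the hook on its back through the upper groove in the middle of the rack, above the orange catch, and let the bin down onto the catch. Then press its front down until the bin snaps home, level and square against the rack with the catch sprung up again, and let go. Do not disturb the red-topped jar, the cream case or the white squeeze bottle.

Things in the scene. Friction and masses are not known exactly. Their poses are not given: they have to be found in the camera images.
- bin_center (a point): Loose blue open-topped plastic bin, 0.18 kg, 110 long (x) x 56 wide (y) x 58 mm tall (42 mm in the front 25 mm), walls 3 mm. Point: mid-length, mid-width, 30 mm above the underside. Axes: +x towards its back (hook end), z up. Outer back face at x +55. Grip it across the long sides (56 mm). Floor slot for the catch at x +26 to +48.5, 50 wide; behind it a 6.5 mm heel strip.
- hook_tip (a point): Top middle of the bin's hook, 67 mm behind and 60 mm above bin_center; axes as the bin's. The hook, 40 mm wide, sits on the back face: a flat arm 5 mm thick, underside 30 mm above bin_center, runs back 14 mm from that face; at its end a tongue (9.5 to 14 mm behind the face) rises to 30 mm above the arm's underside.
- front_lip (a point): Middle of the top of the ledge along the bin's front edge, 18 (x) x 56 x 4 mm thick; 63 mm in front of bin_center and 12 mm above it; axes as the bin's. Press down here, with 3 to 6 N.
- groove (a point): Middle of the floor of the upper groove, at the front face of the fixed grey slat rack (220 wide, 220 mm tall). Point is 158 mm above the worktop. Axes: +x into the rack, y along the rails, z up. Groove: a 26 mm gap (z 0 to 26) between level rails 8 mm thick, open behind except posts 90 mm either side. Rail above reaches z 62, rail below z -70 mm. A second, lower groove is not used.
- hang (a point): Where hook_tip ends when the bin is home: 10 to 12 mm into the rack and 30 mm above the groove's floor, behind the top rail; axes as groove's. The bin's arm then lies on the groove's floor, its back on the rail. The hook goes in only with the bin's front raised, best about 40 degrees; the bin then turns down about the groove's floor, the tongue rising behind the top rail.
- catch (a joint): Orange sprung catch, 16 mm wide, in a black housing at the rack's middle under the upper groove. 0 is up, its top 50 mm below the groove's floor, 8.5 to 11 mm in front of the rails, ramped at the front; grows in m as pressed down (to 0.013; 3 to 5.4 N). The hooked bin rests on it, front raised about 11 degrees, until pressed past; it then springs up in the floor slot, 17 mm side room.
- jar: Bystander: clear jar with a red top, 44 across, 88 mm tall, standing; origin at the underside.
- case: Bystander: flat cream plastic case, 67 x 88 x 26 mm; origin at the underside.
- squeeze_bottle: Bystander: lying white plastic bottle with a blue cap, 42 x 110 x 42 mm; origin at the underside.

How it is judged (in metres and radians):
On the way:
1. the hook is through the upper groove with the bin's front still raised (more than 10 degrees) (x of hook_tip in the frame of groove between 0.01 and 0.045 m and z of hook_tip in the frame of groove between 0.005 and 0.045 m and y of hook_tip in the frame of groove between -0.03 and 0.03 m and angle between bin_center's own z axis and vertical above 0.175 rad), for 0.2 s.
At the end, for the whole second after the job is handed in: Bin hangs in the upper groove: hook tip 6 to 20 mm behind the rails' front face and 26.5 to 38 mm above the groove's floor, within 17 mm of the rack's middle; bin level within 5 degrees, square to the rack within 5.7 degrees; catch up again (pressed less than 2 mm) (x of hook_tip in the frame of groove between 0.006 and 0.02 m and z of hook_tip in the frame of groove between 0.0265 and 0.038 m and y of hook_tip in the frame of groove between -0.017 and 0.017 m and angle between bin_center's own z axis and vertical below 0.09 rad and angle between the x axis of bin_center and the x axis of groove, either way round below 0.1 rad and value of joint catch below 0.002 m); the robot touches nothing.
It fails at once if the red-topped jar is moved more than 25 mm (distance of jar from where it was at the start of the episode above 0.025 m).
It fails at once if the cream case is moved more than 25 mm (distance of case from where it was at the start of the episode above 0.025 m).
It fails at once if the white squeeze bottle is moved more than 25 mm (distance of squeeze_bottle from where it was at the start of the episode above 0.025 m).
It also fails if it takes over 59 s, if anything falls off the work surface, if the arm or the gripper's body presses on something with over 40 N, if the wrist force passes 120 N, or if a joint passes its speed limit or range.

## Robot

A 6-joint arm with a two-finger parallel gripper is mounted at the origin on a cart in front of the work surface, level with it; the furniture and walls round the work are solid. World frame = base frame: x ahead of the robot, y to its left, z up, the work surface at z = 0. Lengths are in m, angles in degrees, forces in N, time in s.
With the tool pointing down it reaches from about 0.3 to 0.75 m from the base axis. Payload 8.5 kg.
Tool frame: the origin (TCP) lies between the finger pads; the fingertips stand 19 mm ahead of it and the grasp point (between the pads) is the TCP; z points along the fingers, y is the line along which they close (so a half turn about z gives the same grasp; the last joint's range is limited). The gripper opens to 85 mm and grips with 20 to 120 N. Pads are 22 mm wide; open, the fingers measure 114 mm over their backs; the gripper's body (76 mm by 85 mm) begins 54 mm behind the grasp point. The pads swing forward as they close: fully open they stand 13 mm farther back than shut.
Start: joints at [-76.45, 21.807, 74.336, -0, 83.858, -12.336], TCP at [0.24, -0.495, 0.25] pointing down, gripper open.
Joint ranges: [-178.18, 178.18], [-50.72, 133.34], [12.68, 142.11], [-81.47, 261.47], [9.98, 163.14], [-165.26, 165.26]. Speed limits (degrees/s): [136.94, 136.94, 180, 180, 180, 180].

## Interface

Orientations are given as a 3x3 rotation matrix whose columns are the frame's x, y, z axes.
In Python, from rig import env, optics gives the robot as it stands.
- The arm moves only by the tool arm_command, never from a script. Its argument "commands" is one flat list of numbers, 7 for each row, row after row: the closure, from -1 (fully open) to 1 (shut), so that 0 is half open, then the shift along the tool's x, y, z as a fraction of full scale, then the turn, a rotation vector about the tool's x, y, z as a fraction of full scale. A call has 1 to 12 rows; each row is the pose to reach, as a shift and turn from the pose commanded when the call began, along the tool's axes at that moment; what a row does not reach only later rows make up. Full scale, the value 1, is 500 mm for a shift and 120 degrees for a turn. A row lasts 1/12 s, in which the tool goes at most 41.7 mm and 7.16 degrees, less where a joint would pass 70% of its speed; a pose out of reach is approached as far as the arm can. A call with a number of a shift or a turn outside -1 to 1 is refused whole. A call with a gripper value outside its range is refused whole. The fingers move at their own pace and stop on an object; "newtons" is the grip in N (left out, the last holds). Time passes only in rows, so rows that repeat a pose let the fingers close. It gives the time, the measured TCP pose, the force, the opening and the grip force at its end, in the units of the state.
- env.observe(): the state, without advancing time (a new reading comes with each control period).
- optics.get_image(name): name is "scene" or "top" or "wrist"; returns a dict with "image" (420x560x3 uint8, red, green, blue), "intrinsics" (3x3 intrinsics, pixels), "origin" and "orientation" of the camera in the world; the wrist camera has in their place "tool_from_camera" (4x4, takes a point from camera to tool coordinates, whose origin is the TCP and whose axes are the flange's). Camera axes: x right, y down, z forward; pixel columns grow to the right and rows downward; lengths in m; the calibration is good to about 2 mm. A picture is of the moment at which its call begins: read the wrist's pose just before it. There is no depth.
- env.close_job(): hands the job in; it is judged then, once.
The state is a dict: "time_s": time; "q": joint angles; "qvel": joint speeds; "joint_efforts": joint torques, N m; "position": TCP position; "tool_rot": TCP orientation; "ft_force": force on the tool from outside, world axes, zero at the start; "wrist_torque": the same for the moment, N m; "grip_width": finger opening in m; "gripper_force": force on a finger pad.
Only numpy, scipy, OpenCV 4.12 (cv2) and the standard library are available. Lean on these libraries where they do the work, as an engineer would, in place of code of your own. Each camera call takes 0.05 s, during which the arm holds its last target. There are 200 camera calls.

## Working session

There is one attempt and no reset: what is moved stays moved. The work goes in short steps, Python scripts to look and compute and a tool call to move; the robot and the scene stay as the last step left them, time stands still between calls to the robot, and variables do not carry over. Pictures are saved under pics/ and viewed, at most 11 in all, crops included, and the job is handed in when it is done.

Besides the shell and the picture viewer there is one more tool, called after "Emit:" in YAML: its name, and indented under it one key for each argument. arm_command: Moves the arm, as the interface text tells. Shift numbers are shares of 500 mm and turn numbers shares of 120 degrees, none past 1 either way. Its arguments: {"type":"object","properties":{"commands":{"type":"array","items":{"type":"number"}},"newtons":{"type":"number"}},"required":["commands"]}

```bash
mkdir -p pics
cat > h.py <<'E'
import numpy as np, cv2
from rig import env, optics
def snap(name, fn=None):
    s=env.observe(); d=optics.get_image(name)
    if fn: cv2.imwrite('pics/'+fn, d['image'][:,:,::-1])
    if name=='wrist':
        T=np.eye(4); T[:3,:3]=np.array(s['tool_rot']); T[:3,3]=s['position']
        C=T@np.array(d['tool_from_camera']); o,R=C[:3,3],C[:3,:3]
    else: o,R=np.array(d['origin']),np.array(d['orientation'])
    return d['image'],np.array(d['intrinsics']),o,R
def ray(uv,K,o,R):
    v=R@np.linalg.solve(K,[uv[0],uv[1],1.]); return v
def plane(uv,z,K,o,R):
    v=ray(uv,K,o,R); return o+v*(z-o[2])/v[2]
E
python3 - <<'E'
from h import *
np.set_printoptions(precision=3,suppress=True)
for n in('scene','top'):
    im,K,o,R=snap(n,n+'0.png'); np.savez(n+'0.npz',im=im,K=K,o=o,R=R); print(n,o,R.tolist(),K.tolist())
print(env.observe())
E
```

```text
scene [0.088 0.614 0.572] [[-0.8700614594434597, -0.2388012123871162, 0.43123895667432466], [-0.49291176822882626, 0.4115769119209643, -0.7665783941092617], [0.005571851815023214, -0.8795330730200236, -0.47580513651210743]] [[453.3768871420488, 0.0, 283.4501703632292], [0.0, 453.3768871420488, 212.3450579283015], [0.0, 0.0, 1.0]]
top [ 0.399 -0.085  1.088] [[-0.027030067611157792, -0.9924209417257837, 0.11987514283222055], [-0.9995969860756001, 0.027874575008994557, 0.005373406428393738], [-0.008674149728532535, -0.11968158794140801, -0.9927744339145274]] [[430.1916736016126, 0.0, 281.80098003817227], [0.0, 430.1916736016126, 206.8640773999108], [0.0, 0.0, 1.0]]
{'time_s': 0.1, 'q': array([-76.45 ,  21.838,  74.381,  -0.001,  83.858, -12.338]), 'qvel': array([-0.097, -0.112, -0.175,  0.048, -0.069,  0.001]), 'joint_efforts': array([  0.004, -44.922, -23.166,  -0.   ,   0.004,   0.   ]), 'position': array([ 0.24 , -0.495,  0.25 ]), 'tool_rot': array([[ 0.9  ,  0.437, -0.   ],
       [ 0.437, -0.9  ,  0.001],
       [ 0.   , -0.001, -1.   ]]), 'ft_force': array([-0.033, -0.25 , -0.656]), 'wrist_torque': array([-0.041, -0.01 , -0.021]), 'gripper_force': 0.0, 'grip_width': 0.08518600779077633}
```

View pics/scene0.png

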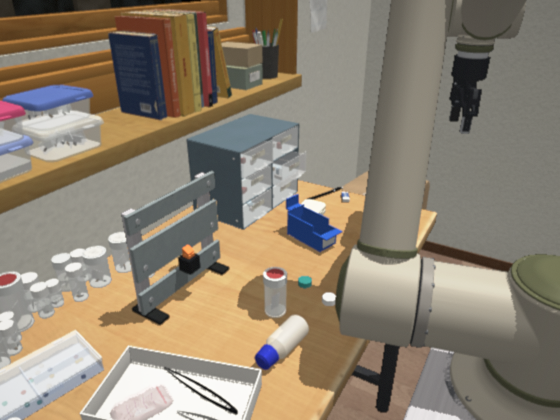

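View pics/top0.png

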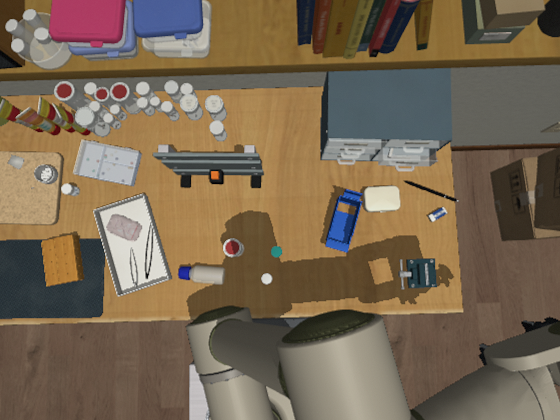

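The scene view shows the rack at about (175,245) with its orange catch at (190,252), and the bin at (312,225). In the top view the bin is at (343,220), with the case beside it at (381,198). The jar is at (232,246), the bottle at (203,274) and the catch at (215,176).

Run:
```python
from h import *
np.set_printoptions(precision=4,suppress=True)
d=np.load('top0.npz'); im=d['im']; K,o,R=d['K'],d['o'],d['R']
a=cv2.resize(im[180:260,310:410],None,fx=5,fy=5,interpolation=cv2.INTER_CUBIC)
b=cv2.resize(im[140:195,148:272],None,fx=5,fy=5,interpolation=cv2.INTER_CUBIC)
c=np.zeros((400+275,620,3),np.uint8)
c[:400,:500]=a;c[400:]=b
c=cv2.resize(c,None,fx=.88,fy=.88); cv2.imwrite('pics/crop1.png',c[:,:,::-1])
hsv=cv2.cvtColor(im,cv2.COLOR_RGB2HSV)
m=cv2.inRange(hsv,(105,120,40),(125,255,255)); 
n,l,s,ce=cv2.connectedComponentsWithStats(m)
for i in range(1,n):
    if s[i,4]>80 and s[i,1]>150:
        print(s[i],ce[i]); pts=cv2.findContours((l==i).astype(np.uint8),0,2)[0][0]
        r=cv2.minAreaRect(pts); print(r)
        for p in cv2.boxPoints(r): print(p,plane(p,0.045,K,o,R),plane(p,0.058,K,o,R))
m=cv2.inRange(hsv,(5,170,150),(20,255,255)); n,l,s,ce=cv2.connectedComponentsWithStats(m)
for i in range(1,n):
    if s[i,4]>30 and 200<ce[i][0]<230 and 160<ce[i][1]<190: print('orange',s[i],ce[i],plane(ce[i],0.108,K,o,R))
```

```text
[ 326  189   36   63 1212] [343.2591 222.1749]
((343.85693359375, 219.58120727539062), (24.23278045654297, 60.498844146728516), 15.422160148620605)
[324.1326 245.5193] [ 0.4282 -0.1789  0.045 ] [ 0.4279 -0.1777  0.058 ]
[340.221  187.1989] [ 0.5696 -0.2238  0.045 ] [ 0.5675 -0.2221  0.058 ]
[363.5812 193.6431] [ 0.552  -0.2802  0.045 ] [ 0.5501 -0.2778  0.058 ]
[347.4929 251.9635] [ 0.4113 -0.2345  0.045 ] [ 0.4111 -0.2326  0.058 ]
[179 267  12  13 125] [184.    272.504]
((184.5, 273.0), (12.0, 11.0), 90.0)
[179. 267.] [0.3863 0.172  0.045 ] [0.3865 0.1688 0.058 ]
[190. 267.] [0.3856 0.1455 0.045 ] [0.3858 0.1426 0.058 ]
[190. 279.] [0.3571 0.1455 0.045 ] [0.3576 0.1426 0.058 ]
[179. 279.] [0.3578 0.1719 0.045 ] [0.3583 0.1687 0.058 ]
orange [211 171   8   8  57] [214.193  174.4035] [0.5976 0.075  0.108 ]
```

View pics/crop1.png

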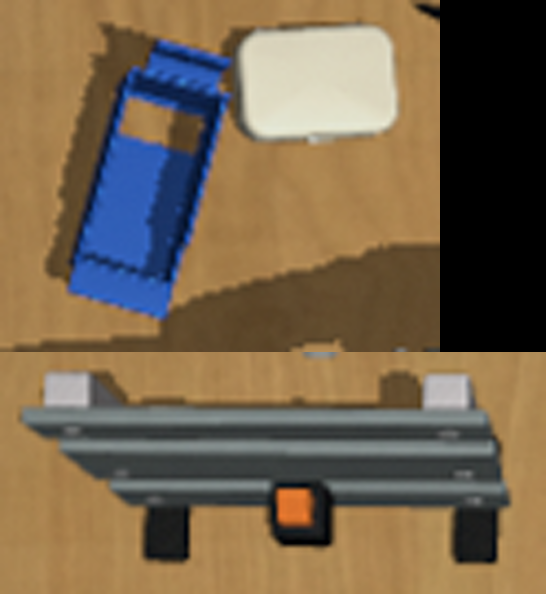

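The crop shows the bin's hook tongue at the top, from (158,40) to (230,62), and the lip corners at (70,293) and (165,320). The case's left edge is at (240,130). The rack's three rail front edges are near rows 420, 455 and 492, and the catch is at (294,508).

Run:
```python
from h import *
np.set_printoptions(precision=4,suppress=True)
d=np.load('top0.npz'); im=d['im']; K,o,R=d['K'],d['o'],d['R']
f=lambda u,v,z:plane((310-.4+u/4.4,180-.4+v/4.4),z,K,o,R)
g=lambda u,v,z:plane((148-.4+u/4.4,140-.4+(v-352)/4.4),z,K,o,R)
for n,p in dict(tonL=(158,40,.09),tonR=(230,62,.09),rimL=(130,72,.058),rimR=(229,95,.058),lipL=(70,293,.042),lipR=(165,320,.042),caseBL=(250,135,.026),caseTL=(240,40,.026)).items(): print(n,f(*p))
# rack rows: edges by gradient at several columns
G=cv2.cvtColor(im,cv2.COLOR_RGB2GRAY).astype(int)
for u in (175,195,235,250): print(u,list(zip(range(148,184),G[148:184,u])))
for n,p in dict(topL=(25,424,.22),topR=(488,424,.22),midL=(62,456,.158),midR=(495,456,.158),catch=(294,508,.108)).items(): print(n,g(*p))
```

```text
tonL [ 0.5584 -0.2301  0.09  ]
tonR [ 0.5454 -0.2678  0.09  ]
rimL [ 0.5461 -0.2186  0.058 ]
rimR [ 0.5319 -0.2722  0.058 ]
lipL [ 0.4266 -0.1824  0.042 ]
lipR [ 0.4104 -0.2339  0.042 ]
caseBL [ 0.5129 -0.2887  0.026 ]
caseTL [ 0.5672 -0.2858  0.026 ]
175 [(148, np.int64(94)), (149, np.int64(75)), (150, np.int64(77)), (151, np.int64(77)), (152, np.int64(93)), (153, np.int64(121)), (154, np.int64(133)), (155, np.int64(136)), (156, np.int64(95)), (157, np.int64(59)), (158, np.int64(58)), (159, np.int64(69)), (160, np.int64(117)), (161, np.int64(139)), (162, np.int64(110)), (163, np.int64(71)), (164, np.int64(61)), (165, np.int64(63)), (166, np.int64(74)), (167, np.int64(99)), (168, np.int64(84)), (169, np.int64(112)), (170, np.int64(133)), (171, np.int64(87)), (172, np.int64(61)), (173, np.int64(99)), (174, np.int64(131)), (175, np.int64(140)), (176, np.int64(139)), (177, np.int64(138)), (178, np.int64(140)), (179, np.int64(140)), (180, np.int64(142)), (181, np.int64(142)), (182, np.int64(142)), (183, np.int64(144))]
195 [(148, np.int64(139)), (149, np.int64(140)), (150, np.int64(142))
[... 1720 characters left out ...]
 np.int64(104)), (159, np.int64(83)), (160, np.int64(95)), (161, np.int64(127)), (162, np.int64(141)), (163, np.int64(97)), (164, np.int64(58)), (165, np.int64(62)), (166, np.int64(62)), (167, np.int64(55)), (168, np.int64(53)), (169, np.int64(95)), (170, np.int64(128)), (171, np.int64(115)), (172, np.int64(76)), (173, np.int64(58)), (174, np.int64(58)), (175, np.int64(114)), (176, np.int64(122)), (177, np.int64(111)), (178, np.int64(111)), (179, np.int64(111)), (180, np.int64(104)), (181, np.int64(101)), (182, np.int64(101)), (183, np.int64(99))]
topL [0.6173 0.1825 0.22  ]
topR [ 0.611  -0.0351  0.22  ]
midL [0.6159 0.1828 0.158 ]
midR [ 0.6096 -0.0347  0.158 ]
catch [0.5961 0.0745 0.108 ]
```

```bash
cat >> h.py <<'E'
from scipy.spatial.transform import Rotation as Ro
def axes(yaw):
    y=np.radians(yaw); return np.array([np.cos(y),np.sin(y),0]),np.array([-np.sin(y),np.cos(y),0])
Z=np.array([0,0,1.])
def toolrot(yaw,lean):  # lean: tool z points forward by this angle from down
    bx,by=axes(yaw); c,s=np.cos(np.radians(lean)),np.sin(np.radians(lean))
    return np.c_[c*bx+s*Z,-by,s*bx-c*Z]
def cmd(P0,R0,P,R):
    return np.r_[R0.T@(P-P0)/.5, Ro.from_matrix(R0.T@R).as_rotvec(degrees=True)/120]
def st():
    s=env.observe(); return np.array(s['position']),np.array(s['tool_rot']),s
BIN=np.array([.487,-.2293,.030]); BY=-17.1
GR=np.array([.6135,.074,.158]); GY=-1.9
E
python3 - <<'E'
from h import *
np.set_printoptions(precision=4,suppress=True)
P,R,s=st(); Rg=toolrot(BY,30); bx,by=axes(BY)
T=BIN+0*bx+.005*Z; pre=T-.1*Rg[:,2]
print(T,pre,cmd(P,R,pre,Rg)); print(cmd(pre,Rg,T,Rg))
E
```

```text
[ 0.487  -0.2293  0.035 ] [ 0.4392 -0.2146  0.1216] [ 0.6028 -0.3295  0.2569 -0.0944  0.2382  0.3497]
[-0.  -0.   0.2  0.   0.   0. ]
```

Emit:
arm_command:
  commands: [-1, 0.603, -0.33, 0.257, -0.094, 0.238, 0.35, -1, 0.603, -0.33, 0.257, -0.094, 0.238, 0.35, -1, 0.603, -0.33, 0.257, -0.094, 0.238, 0.35, -1, 0.603, -0.33, 0.257, -0.094, 0.238, 0.35, -1, 0.603, -0.33, 0.257, -0.094, 0.238, 0.35, -1, 0.603, -0.33, 0.257, -0.094, 0.238, 0.35, -1, 0.603, -0.33, 0.257, -0.094, 0.238, 0.35, -1, 0.603, -0.33, 0.257, -0.094, 0.238, 0.35, -1, 0.603, -0.33, 0.257, -0.094, 0.238, 0.35, -1, 0.603, -0.33, 0.257, -0.094, 0.238, 0.35, -1, 0.603, -0.33, 0.257, -0.094, 0.238, 0.35, -1, 0.603, -0.33, 0.257, -0.094, 0.238, 0.35]
  newtons: 40

```text
time_s: 1.1
position: [0.4395, -0.2152, 0.122]
tool_rot: [[0.828, -0.294, 0.478], [-0.254, -0.956, -0.148], [0.5, 0.001, -0.866]]
ft_force: [0.3, -0.4, -0.7]
grip_width: 0.0854
gripper_force: 0.0
```

Run:
```python
from h import *
np.set_printoptions(precision=4,suppress=True)
P,R,s=st(); Rg=toolrot(BY,30); T=BIN+.005*Z; pre=T-.1*Rg[:,2]
print(P,s['q'],s['time_s'],cmd(P,R,pre,Rg),cmd(P,R,T,Rg))
im,K,o,Rc=snap('wrist','w1.png')
```

```text
[ 0.4395 -0.2152  0.122 ] [-47.3508  17.773  114.7594  36.0412  25.2965  29.8518] 1.1 [-0.0012 -0.0009  0.0003  0.0004 -0.0002  0.0002] [-0.0013 -0.0011  0.2003  0.0004 -0.0002  0.0002]
```

View pics/w1.png

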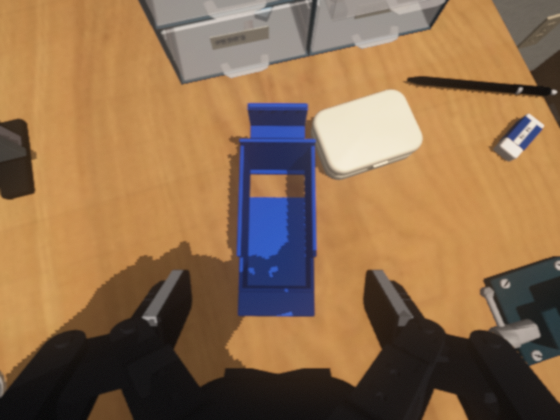

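The wrist view shows the bin midway between the fingers: sides at columns 240 and 315, fingers at about 170 and 383. The case lies beyond at (368,133), clear of the right finger.

Run:
```python
from h import *
np.set_printoptions(precision=4,suppress=True)
im,K,o,R=snap('wrist')
a={k:plane(p,z,K,o,R) for k,(p,z) in dict(lipL=((238,315),.042),lipR=((315,316),.042),rimL=((240,141),.058),rimR=((315,141),.058),caseBL=((333,178),.026)).items()}
for k,v in a.items(): print(k,v)
m1=(a['lipL']+a['lipR'])/2; m2=(a['rimL']+a['rimR'])/2
d=(m2-m1)[:2]; print(np.hypot(*d),np.degrees(np.arctan2(d[1],d[0])),m1[:2]+d/np.hypot(*d)*.072)
```

```text
lipL [ 0.4269 -0.1831  0.042 ]
lipR [ 0.4099 -0.2358  0.042 ]
rimL [ 0.5476 -0.2209  0.058 ]
rimR [ 0.531  -0.2745  0.058 ]
caseBL [ 0.5075 -0.2867  0.026 ]
0.1268016090692738 -17.531497674454332 [ 0.487  -0.2312]
```

Emit:
arm_command:
  commands: [-1, 0, 0, 0.06, 0, 0, 0, -1, 0, 0, 0.12, 0, 0, 0, -1, 0, 0, 0.17, 0, 0, 0, -1, 0, 0, 0.2, 0, 0, 0, -1, 0, 0, 0.2, 0, 0, 0, 1, 0, 0, 0.2, 0, 0, 0, 1, 0, 0, 0.2, 0, 0, 0, 1, 0, 0, 0.2, 0, 0, 0, 1, 0, 0, 0.2, 0, 0, 0, 1, 0, 0, 0.2, 0, 0, 0, 1, 0, 0, 0.2, 0, 0, 0, 1, 0, 0, 0.2, 0, 0, 0]
  newtons: 40

```text
time_s: 2.2
position: [0.4868, -0.2299, 0.0365]
tool_rot: [[0.827, -0.295, 0.479], [-0.255, -0.955, -0.15], [0.502, 0.002, -0.865]]
ft_force: [-5.3, -0.8, 8.1]
grip_width: 0.0552
gripper_force: 43.6
```

Run:
```python
from h import *
np.set_printoptions(precision=4,suppress=True)
P,R,s=st(); print(P,s['q'],s['grip_width'],s['gripper_force'],s['ft_force'])
```

```text
[ 0.4868 -0.2299  0.0365] [-43.77    31.6115 112.5426  57.4569  15.3583  10.0309] 0.055243425294712975 43.57004106044769 [-5.3017 -0.766   8.0688]
```

```bash
cat >> h.py <<'E'
def pose(th,px,pz,py=0,off=np.array([0,0,.0065]),lean=30):
    """TCP pose for bin raised th deg with inner hook corner at (px,py,pz) mm in groove frame"""
    gx,gy=axes(GY); t=np.radians(th); X=np.cos(t)*gx-np.sin(t)*Z; Zb=np.sin(t)*gx+np.cos(t)*Z
    p=GR+(px*gx+py*gy+pz*Z)/1000
    return p+(-.055+off[0])*X+off[1]*gy+(-.030+off[2])*Zb, toolrot(GY,lean-th)
E
python3 - <<'E'
from h import *
np.set_printoptions(precision=4,suppress=True)
P,R,s=st(); print(R.T@Z*.14/.5)
P1=P+.14*Z; Q=pose(40,-45,3); print(Q[0],cmd(P1,R,*Q))
E
```

```text
[ 0.1405  0.0005 -0.2422]
[0.5113 0.0774 0.1784] [-0.1141 -0.6017 -0.0716  0.0235 -0.3321 -0.1277]
```

Emit:
arm_command:
  commands: [1, 0.03, 0, -0.052, 0, 0, 0, 1, 0.06, 0, -0.104, 0, 0, 0, 1, 0.1, 0, -0.173, 0, 0, 0, 1, 0.14, 0, -0.242, 0, 0, 0, 1, 0.14, 0, -0.242, 0, 0, 0, 1, 0.14, 0, -0.242, 0, 0, 0]

```text
time_s: 2.7
position: [0.4874, -0.2297, 0.1779]
tool_rot: [[0.826, -0.294, 0.481], [-0.253, -0.956, -0.151], [0.504, 0.003, -0.863]]
ft_force: [-1.3, -0.0, -2.5]
grip_width: 0.0557
gripper_force: 44.0
```

Run:
```python
from h import *
np.set_printoptions(precision=4,suppress=True)
P,R,s=st(); print(P,s['q'],s['grip_width'],s['ft_force'])
Q=pose(40,-45,3); print(Q[0],cmd(P,R,*Q))
```

```text
[ 0.4874 -0.2297  0.1779] [-43.7139  16.0648 103.4451  22.903   35.0229  47.4569] 0.05572268494705939 [-1.2948 -0.0245 -2.4733]
[0.5113 0.0774 0.1784] [-0.1152 -0.6011 -0.0707  0.0243 -0.3336 -0.1271]
```

Emit:
arm_command:
  commands: [1, -0.013, -0.067, -0.008, 0.003, -0.037, -0.014, 1, -0.026, -0.134, -0.016, 0.005, -0.074, -0.028, 1, -0.038, -0.2, -0.024, 0.008, -0.111, -0.042, 1, -0.051, -0.267, -0.031, 0.011, -0.148, -0.057, 1, -0.064, -0.334, -0.039, 0.014, -0.185, -0.071, 1, -0.077, -0.4, -0.047, 0.016, -0.222, -0.085, 1, -0.09, -0.467, -0.055, 0.019, -0.26, -0.099, 1, -0.102, -0.534, -0.063, 0.022, -0.297, -0.113, 1, -0.115, -0.601, -0.071, 0.024, -0.334, -0.127, 1, -0.115, -0.601, -0.071, 0.024, -0.334, -0.127, 1, -0.115, -0.601, -0.071, 0.024, -0.334, -0.127]

```text
time_s: 3.62
position: [0.5107, 0.0791, 0.1746]
tool_rot: [[0.983, -0.03, -0.182], [-0.029, -1.0, 0.01], [-0.182, -0.005, -0.983]]
ft_force: [0.4, 0.3, -1.8]
grip_width: 0.0555
gripper_force: 44.1
```

Run:
```python
from h import *
np.set_printoptions(precision=4,suppress=True)
P,R,s=st(); print(P,s['q'],s['grip_width'],s['ft_force'],cmd(P,R,*pose(40,-45,3)))
for n in ('scene','top'):
    im,K,o,Rc=snap(n); np.savez(n+'1.npz',im=im,K=K,o=o,R=Rc)
    np.savez
    if n=='scene': a=cv2.resize(im[160:330,110:350],None,fx=3,fy=3,interpolation=cv2.INTER_CUBIC); cv2.imwrite('pics/s1.png',a[:,:,::-1])
```

```text
[0.5107 0.0791 0.1746] [-4.2468 26.7109 80.2342 -0.2026 83.5623 87.5118] 0.05553622295078782 [ 0.44    0.2946 -1.7722] [-0.0001  0.0033 -0.0076 -0.0019  0.0042  0.0017]
```

View pics/s1.png

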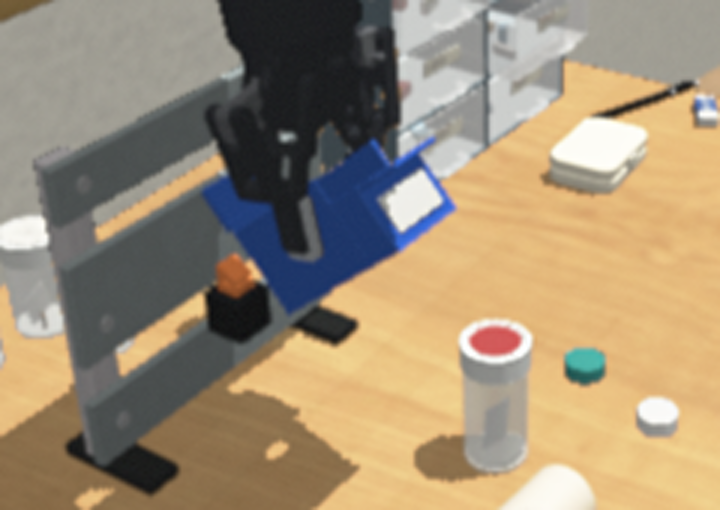

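The scene view shows the bin held nose-up in front of the rack. The tongue's left corner is at crop (205,190), the bottom back-left corner at (288,312), and the middle rail's top-left front corner at about (62,270).

Run:
```python
from h import *
np.set_printoptions(precision=4,suppress=True)
d=np.load('scene1.npz'); K,o,Rc=d['K'],d['o'],d['R']
def proj(p): v=K@(Rc.T@(p-o)); return v[:2]/v[2]
def crop(p): return (proj(p)-[110,160]+.33)*3
P,R,s=st(); 
# bin axes from tool
c,sn=np.cos(np.pi/6),np.sin(np.pi/6)
bx=c*R[:,0]+sn*R[:,2]; bz=sn*R[:,0]-c*R[:,2]; by=-R[:,1]
C=P-.0065*bz; f=lambda x,y,z:C+(x*bx+y*by+z*bz)/1000
print('tilt',np.degrees(np.arcsin(-bx[2])))
for n,q in dict(tipL_back=(69,20,60),tipL_front=(64.5,20,60),heelL=(55,28,-30),lipFL=(-72,28,12),frontbottomL=(-55,28,-30)).items(): print(n,crop(f(*q)))
gx,gy=axes(GY); g=lambda x,y,z:GR+(x*gx+y*gy+z*Z)/1000
for n,q in dict(midTL=(0,110,0),midBL=(0,110,-70),topTL=(0,110,62),topBL=(0,110,26),catch=(-9.7,0,-50),topTR=(0,-110,62)).items(): print(n,crop(g(*q)))
tip=f(67,0,60)-GR; print('tip in groove',tip@gx,tip@gy,tip[2])
```

```text
tilt 40.40886536077988
tipL_back [201.2233 185.284 ]
tipL_front [205.022  182.5073]
heelL [289.6679 309.7805]
lipFL [376.383  169.5647]
frontbottomL [401.2876 246.9001]
midTL [ 69.1875 267.2465]
midBL [ 87.6169 368.8518]
topTL [ 51.4513 169.4632]
topBL [ 61.9213 227.1863]
catch [226.7496 257.4877]
topTR [313.8273  31.8476]
tip in groove -0.017313218308868887 -0.0001814658097394217 0.014880339134304754
```

Run:
```python
from h import *
np.set_printoptions(precision=3,suppress=True)
P,R,s=st()
for a in [(40,-32,3),(40,-20,5),(40,-8,13),(40,-1,13)]: print(a,cmd(P,R,*pose(*a)))
```

```text
(40, -32, 3) [ 0.026 -0.    -0.01  -0.002  0.003  0.   ]
(40, -20, 5) [ 0.049 -0.    -0.019 -0.002  0.003  0.   ]
(40, -8, 13) [ 0.07  -0.    -0.039 -0.002  0.003  0.   ]
(40, -1, 13) [ 0.083 -0.    -0.041 -0.002  0.003  0.   ]
```

Emit:
arm_command:
  commands: [1, 0.013, 0, -0.006, 0, 0.003, 0, 1, 0.026, 0, -0.01, 0, 0.003, 0, 1, 0.036, 0, -0.014, 0, 0.003, 0, 1, 0.049, 0, -0.019, 0, 0.003, 0, 1, 0.049, 0, -0.019, 0, 0.003, 0, 1, 0.049, 0, -0.019, 0, 0.003, 0]

```text
time_s: 4.22
position: [0.5373, 0.0765, 0.1818]
tool_rot: [[0.984, -0.034, -0.172], [-0.033, -0.999, 0.009], [-0.172, -0.004, -0.985]]
ft_force: [-0.3, 0.4, -2.9]
grip_width: 0.0554
gripper_force: 44.1
```

Run:
```python
from h import *
np.set_printoptions(precision=3,suppress=True)
P,R,s=st(); print(P,s['ft_force'],s['wrist_torque'],s['grip_width'])
for a in [(40,-20,5),(40,-8,13),(40,-1,13)]: print(a,cmd(P,R,*pose(*a)))
d=snap('scene')
im=d[0]; a=cv2.resize(im[170:280,110:270],None,fx=4,fy=4,interpolation=cv2.INTER_CUBIC); cv2.imwrite('pics/s2.png',a[:,:,::-1])
```

```text
[0.537 0.076 0.182] [-0.288  0.368 -2.947] [ 0.03  -0.176 -0.064] 0.05536488043685435
(40, -20, 5) [-0.001 -0.     0.003 -0.002 -0.001 -0.   ]
(40, -8, 13) [ 0.019 -0.    -0.017 -0.002 -0.001 -0.   ]
(40, -1, 13) [ 0.033 -0.    -0.019 -0.002 -0.001 -0.   ]
```

View pics/s2.png

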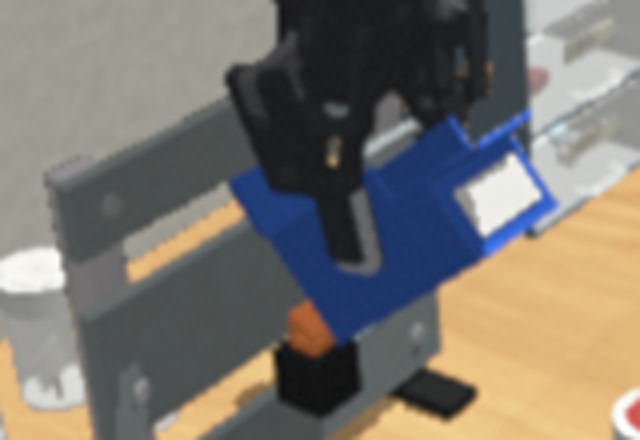

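The view shows the tongue corner at (232,183) at the groove mouth, just below the top rail's lower edge. The forces show no contact.

Emit:
arm_command:
  commands: [1, 0.007, 0, -0.006, 0, -0.001, 0, 1, 0.013, 0, -0.012, 0, -0.001, 0, 1, 0.019, 0, -0.017, 0, -0.001, 0, 1, 0.026, 0, -0.018, 0, -0.001, 0, 1, 0.033, 0, -0.019, 0, -0.001, 0, 1, 0.033, 0, -0.019, 0, -0.001, 0, 1, 0.033, 0, -0.019, 0, -0.001, 0]

```text
time_s: 4.85
position: [0.5549, 0.0761, 0.1881]
tool_rot: [[0.984, -0.034, -0.175], [-0.033, -0.999, 0.009], [-0.175, -0.004, -0.985]]
ft_force: [0.5, -0.2, -2.5]
grip_width: 0.0553
gripper_force: 44.1
```

```bash
cat >> h.py <<'E'
def rep():
    P,R,s=st(); c,sn=np.cos(np.pi/6),np.sin(np.pi/6)
    bx=c*R[:,0]+sn*R[:,2]; bz=sn*R[:,0]-c*R[:,2]; C=P-.0065*bz
    gx,gy=axes(GY); g=lambda v:np.array([(v-GR)@gx,(v-GR)@gy,(v-GR)[2]])*1000
    print('t',s['time_s'],'tilt',np.degrees(np.arcsin(-bx[2])),'p',g(C+.055*bx+.030*bz),'tip',g(C+.067*bx+.06*bz),'F',s['ft_force'],'M',s['wrist_torque'],'w',s['grip_width'])
    return P,R
E
python3 - <<'E'
from h import *
np.set_printoptions(precision=3,suppress=True)
P,R=rep()
for a in [(40,-1,8),(30,-1,6),(20,-1,4.5),(14,-1,3)]: print(a,cmd(P,R,*pose(*a)))
E
```

```text
t 4.85 tilt 40.07784815132276 p [-1.442  0.169 12.693] tip [27.055  0.097 27.922] F [ 0.515 -0.222 -2.473] M [-0.032 -0.116  0.016] w 0.0553091537524305
(40, -1, 8) [ 0.002  0.     0.009 -0.002  0.001 -0.   ]
(30, -1, 6) [ 0.003  0.     0.034 -0.002  0.084 -0.   ]
(20, -1, 4.5) [ 0.006  0.     0.058 -0.002  0.167 -0.   ]
(14, -1, 3) [ 0.01   0.001  0.073 -0.002  0.217 -0.   ]
```

Emit:
arm_command:
  commands: [1, 0.002, 0, 0.005, 0, 0.001, 0, 1, 0.002, 0, 0.009, 0, 0.001, 0, 1, 0.002, 0, 0.017, 0, 0.03, 0, 1, 0.002, 0, 0.025, 0, 0.057, 0, 1, 0.003, 0, 0.034, 0, 0.084, 0, 1, 0.003, 0, 0.034, 0, 0.084, 0]

```text
time_s: 5.35
position: [0.5523, 0.0764, 0.1711]
tool_rot: [[0.999, -0.034, 0.002], [-0.034, -0.999, 0.003], [0.002, -0.004, -1.0]]
ft_force: [0.4, -0.5, -1.1]
grip_width: 0.0552
gripper_force: 44.2
```

Run:
```python
from h import *
np.set_printoptions(precision=3,suppress=True)
P,R=rep()
for a in [(30,-1,6),(25,-1,5),(20,-1,4),(14,-1,3)]: print(a,cmd(P,R,*pose(*a)))
```

```text
t 5.35 tilt 29.894213285041925 p [-1.847  0.369  6.029] tip [23.508  0.288 26.057] F [ 0.421 -0.528 -1.09 ] M [ 0.045 -0.037 -0.019] w 0.05522012320942739
(30, -1, 6) [ 0.002  0.001 -0.    -0.002 -0.001 -0.   ]
(25, -1, 5) [ 0.001  0.001  0.012 -0.002  0.041 -0.   ]
(20, -1, 4) [ 0.001  0.001  0.025 -0.002  0.082 -0.   ]
(14, -1, 3) [ 0.002  0.001  0.039 -0.002  0.132 -0.   ]
```

Emit:
arm_command:
  commands: [1, 0.001, 0, 0.006, 0, 0.02, 0, 1, 0.001, 0, 0.012, 0, 0.041, 0, 1, 0.001, 0, 0.018, 0, 0.062, 0, 1, 0.001, 0, 0.025, 0, 0.082, 0, 1, 0.001, 0, 0.025, 0, 0.082, 0, 1, 0.001, 0, 0.025, 0, 0.082, 0]

```text
time_s: 5.85
position: [0.5537, 0.0762, 0.159]
tool_rot: [[0.985, -0.034, 0.169], [-0.034, -0.999, -0.002], [0.169, -0.004, -0.986]]
ft_force: [-0.2, -0.6, -1.6]
grip_width: 0.0557
gripper_force: 44.2
```

Run:
```python
from h import *
np.set_printoptions(precision=3,suppress=True)
P,R=rep()
for a in [(20,-1,4),(16,-1,3),(14,-1,2),(12,-1,2)]: print(a,cmd(P,R,*pose(*a)))
im=snap('scene')[0]; a=cv2.resize(im[170:280,110:270],None,fx=4,fy=4,interpolation=cv2.INTER_CUBIC); cv2.imwrite('pics/s3.png',a[:,:,::-1])
```

```text
t 5.85 tilt 20.27096260793904 p [-0.077  0.194  3.981] tip [21.573  0.094 27.965] F [-0.204 -0.614 -1.574] M [-0.027  0.097  0.014] w 0.05569177861417511
(20, -1, 4) [-0.002  0.     0.    -0.002  0.002 -0.001]
(16, -1, 3) [-0.003  0.001  0.011 -0.002  0.036 -0.001]
(14, -1, 2) [-0.003  0.001  0.017 -0.002  0.052 -0.001]
(12, -1, 2) [-0.003  0.001  0.021 -0.002  0.069 -0.001]
```

View pics/s3.png

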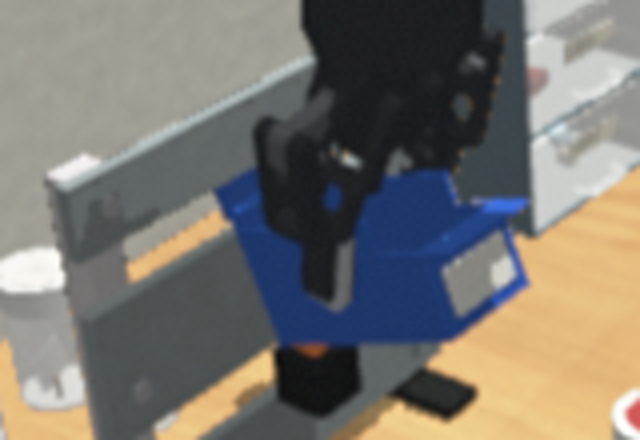

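The hook shows behind the top rail at (225,200), and the bin's back bottom edge is just above the catch at (310,345). I keep lowering.

Emit:
arm_command:
  commands: [1, -0.002, 0, 0.006, 0, 0.018, 0, 1, -0.003, 0, 0.011, 0, 0.036, 0, 1, -0.003, 0, 0.017, 0, 0.052, 0, 1, -0.003, 0, 0.017, 0, 0.052, 0, 1, -0.003, 0, 0.017, 0, 0.052, 0]

```text
time_s: 6.32
position: [0.5541, 0.0762, 0.1508]
tool_rot: [[0.96, -0.034, 0.277], [-0.033, -0.999, -0.006], [0.277, -0.003, -0.961]]
ft_force: [-2.1, 0.4, 1.4]
grip_width: 0.0556
gripper_force: 44.5
```

Run:
```python
from h import *
np.set_printoptions(precision=3,suppress=True)
P,R=rep()
for a in [(14,-1,2),(12,-1,1.5),(11,-1,1)]: print(a,cmd(P,R,*pose(*a)))
```

```text
t 6.3167 tilt 13.931729192940704 p [-0.399  0.172  2.319] tip [18.471  0.069 28.547] F [-2.109  0.392  1.407] M [ 0.009  0.35  -0.057] w 0.055638084502740943
(14, -1, 2) [-0.001  0.     0.    -0.002 -0.001 -0.001]
(12, -1, 1.5) [-0.002  0.001  0.005 -0.002  0.016 -0.001]
(11, -1, 1) [-0.002  0.001  0.008 -0.001  0.024 -0.001]
```

Emit:
arm_command:
  commands: [1, -0.002, 0, 0.003, 0, 0.008, 0, 1, -0.002, 0, 0.005, 0, 0.014, 0, 1, -0.002, 0, 0.005, 0, 0.014, 0, 0.2, -0.002, 0, 0.005, 0, 0.014, 0, 0, -0.002, 0, 0.005, 0, 0.014, 0, -1, -0.002, 0, 0.005, 0, 0.014, 0, -1, -0.002, 0, 0.005, 0, 0.014, 0, -1, -0.002, 0, 0.005, 0, 0.014, 0, -1, -0.002, 0, 0.005, 0, 0.014, 0]

```text
time_s: 7.07
position: [0.5537, 0.0763, 0.1475]
tool_rot: [[0.952, -0.034, 0.305], [-0.033, -0.999, -0.007], [0.305, -0.004, -0.952]]
ft_force: [-0.2, 0.3, 0.2]
grip_width: 0.0855
gripper_force: 0.0
```

Run:
```python
from h import *
np.set_printoptions(precision=3,suppress=True)
rep()
im=snap('scene')[0]; a=cv2.resize(im[170:280,110:270],None,fx=4,fy=4,interpolation=cv2.INTER_CUBIC); cv2.imwrite('pics/s4.png',a[:,:,::-1])
```

```text
t 7.0667 tilt 12.235899553043843 p [-1.075  0.2    0.779] tip [17.01   0.094 27.554] F [-0.188  0.293  0.184] M [ 0.034  0.124 -0.028] w 0.08551220105145695
```

View pics/s4.png

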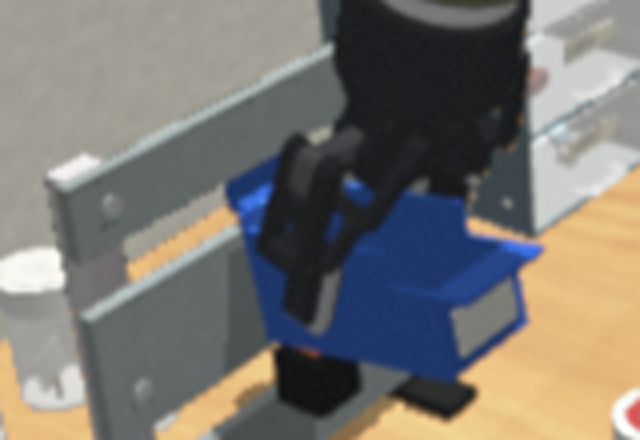

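The bin rests on the catch with its hook behind the top rail and the fingers are clear of it. Next I retract, close the gripper and go above the lip.

Run:
```python
from h import *
np.set_printoptions(precision=4,suppress=True)
P,R,s=st(); gx,gy=axes(GY)
A=GR-.121*gx; A[2]=.205
print(A,cmd(P,R,A,toolrot(GY,0)))
```

```text
[0.4926 0.078  0.205 ] [-0.0813  0.0002 -0.1469 -0.0016 -0.1481 -0.0006]
```

Emit:
arm_command:
  commands: [-1, 0, 0, -0.05, 0, 0, 0, -1, 0, 0, -0.11, 0, 0, 0, -1, 0, 0, -0.17, 0, 0, 0, -1, 0, 0, -0.22, 0, 0, 0, 1, 0, 0, -0.22, 0, -0.05, 0, 1, -0.03, 0, -0.2, 0, -0.1, 0, 1, -0.06, 0, -0.18, 0, -0.148, 0, 1, -0.081, 0, -0.165, 0, -0.148, 0, 1, -0.081, 0, -0.147, 0, -0.148, 0, 1, -0.081, 0, -0.147, 0, -0.148, 0, 1, -0.081, 0, -0.147, 0, -0.148, 0, 1, -0.081, 0, -0.147, 0, -0.148, 0]

```text
time_s: 8.12
position: [0.493, 0.0781, 0.2058]
tool_rot: [[0.999, -0.034, 0.002], [-0.034, -0.999, 0.003], [0.002, -0.003, -1.0]]
ft_force: [-0.3, 0.3, -0.1]
grip_width: -0.0
gripper_force: 0.0
```

Run:
```python
from h import *
np.set_printoptions(precision=4,suppress=True)
P,R,s=st(); print(P,R,s['ft_force'],s['grip_width'])
a=snap('wrist')
im=snap('scene')[0]; b=cv2.resize(im[160:290,110:290],None,fx=3,fy=3,interpolation=cv2.INTER_CUBIC)
cv2.imwrite('pics/s5.png',b[:,:,::-1])
```

```text
[0.493  0.0781 0.2058] [[ 0.9994 -0.0337  0.0022]
 [-0.0337 -0.9994  0.0034]
 [ 0.002  -0.0035 -1.    ]] [-0.3015  0.3073 -0.0902] -4.834489520390992e-05
```

View pics/s5.png

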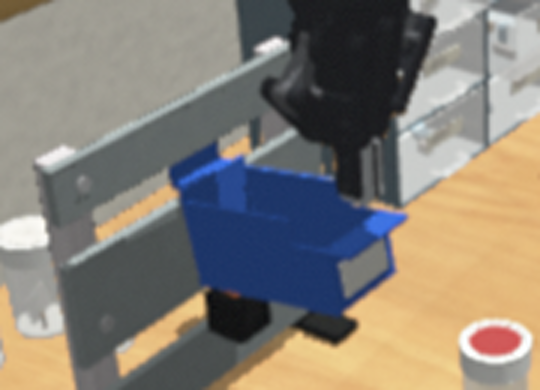

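The bin hangs nose-up on the catch. The lip's outer corner is at crop (407,217) and the closed fingertips at (365,200) are above it. I check the lip position against the calibration.

Run:
```python
from h import *
np.set_printoptions(precision=1,suppress=True)
d=np.load('scene1.npz'); K,o,Rc=d['K'],d['o'],d['R']
def crop(p): v=K@(Rc.T@(p-o)); return (v[:2]/v[2]-[110,160]+.33)*3
gx,gy=axes(GY)
for th,px in ((11.5,-1),(11.5,3),(8,-1),(14,-1)):
    t=np.radians(th); X=np.cos(t)*gx-np.sin(t)*Z; Zb=np.sin(t)*gx+np.cos(t)*Z
    p=GR+px/1000*gx+.001*Z
    print(th,px,[crop(p+x*X+y*gy+z*Zb) for x,y,z in ((-.127,.028,-.018),(-.127,-.028,-.018),(-.11,.028,-.06),(0,.028,-.06))])
P,R,s=st(); print('tips',crop(P+.019*R[:,2]))
```

```text
11.5 -1 [array([344.3, 252.7]), array([403.6, 209.1]), array([337.2, 314.5]), array([200.9, 290.5])]
11.5 3 [array([338.6, 250.7]), array([398. , 207.3]), array([331.7, 312.3]), array([196.1, 288.6])]
8 -1 [array([345.4, 264.7]), array([404.4, 220.7]), array([334.6, 323.5]), array([196.6, 289.6])]
14 -1 [array([343.1, 243.9]), array([402.6, 200.6]), array([338.7, 307.7]), array([203.9, 291. ])]
tips [360.9 195.9]
```

Emit:
arm_command:
  commands: [1, 0, 0, 0.02, 0, 0, 0, 1, 0, 0, 0.04, 0, 0, 0, 1, 0, 0, 0.05, 0, 0, 0, 1, 0, 0, 0.054, 0, 0, 0, 1, 0, 0, 0.058, 0, 0, 0, 1, 0, 0, 0.062, 0, 0, 0, 1, 0, 0, 0.062, 0, 0, 0]

```text
time_s: 8.8
position: [0.4921, 0.0783, 0.1738]
tool_rot: [[0.999, -0.034, -0.001], [-0.034, -0.999, 0.004], [-0.001, -0.004, -1.0]]
ft_force: [-0.0, 0.0, 0.1]
grip_width: 0.0003
gripper_force: 0.0
```

Emit:
arm_command:
  commands: [1, 0, 0, 0.004, 0, 0, 0, 1, 0, 0, 0.008, 0, 0, 0, 1, 0, 0, 0.012, 0, 0, 0, 1, 0, 0, 0.012, 0, 0, 0]

```text
time_s: 9.13
position: [0.4924, 0.0783, 0.1677]
tool_rot: [[0.999, -0.034, -0.0], [-0.034, -0.999, 0.004], [-0.001, -0.004, -1.0]]
ft_force: [0.1, 0.1, 0.3]
grip_width: -0.0001
gripper_force: 0.0
```

Run:
```python
from h import *
im=snap('scene')[0]; b=cv2.resize(im[160:290,110:290],None,fx=4,fy=4,interpolation=cv2.INTER_CUBIC)
cv2.imwrite('pics/s6.png',b[:,:,::-1])
```

```text
(no output)
```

View pics/s6.png

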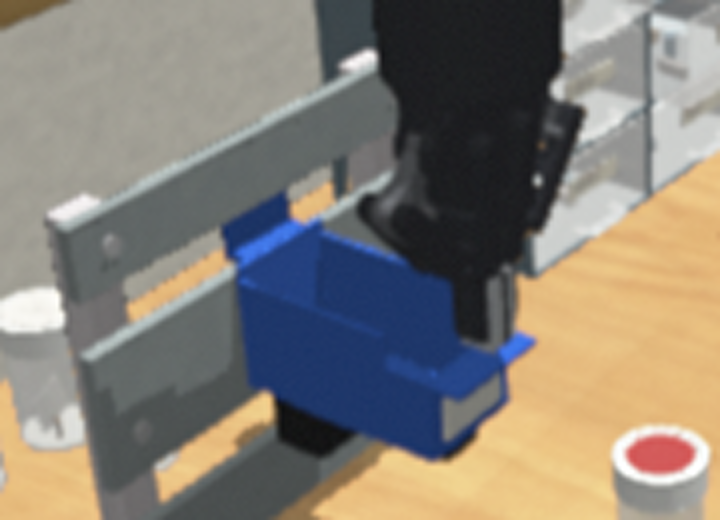

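The bin has turned down: its bottom front-left corner is now at (435,460), and the fingertips are on the lip at (480,345). I check how level that is.

Run:
```python
from h import *
np.set_printoptions(precision=1,suppress=True)
d=np.load('scene1.npz'); K,o,Rc=d['K'],d['o'],d['R']
def crop(p): v=K@(Rc.T@(p-o)); return (v[:2]/v[2]-[110,160]+.37)*4
gx,gy=axes(GY)
for th,px in ((0,-0.5),(2,-.5),(4,-.5),(7,-1)):
    t=np.radians(th); X=np.cos(t)*gx-np.sin(t)*Z; Zb=np.sin(t)*gx+np.cos(t)*Z
    p=GR+px/1000*gx+.0005*Z
    print(th,px,[crop(p+x*X+y*gy+z*Zb) for x,y,z in ((-.127,.028,-.018),(-.127,-.028,-.018),(-.11,.028,-.06),(0,.028,-.06))])
P,R,s=st(); print('tips',crop(P+.019*R[:,2]),s['ft_force'],P)
```

```text
0 -0.5 [array([459.8, 388.5]), array([537.6, 328.6]), array([434.4, 456.8]), array([248.4, 382.6])]
2 -0.5 [array([460.3, 380.1]), array([538.2, 320.5]), array([437.5, 451. ]), array([251.8, 383.9])]
4 -0.5 [array([460.4, 371.5]), array([538.6, 312.2]), array([440.4, 445. ]), array([255.1, 385. ])]
7 -1 [array([461.1, 358.7]), array([539.5, 299.7]), array([445.1, 435.8]), array([260.8, 386.8])]
tips [486.6 337.5] [-0.8 -0.1  0. ] [0.5 0.1 0.2]
```

The bin already looks level. I press a little further to feel that it is seated.

Emit:
arm_command:
  commands: [1, 0, 0, 0.005, 0, 0, 0, 1, 0, 0, 0.01, 0, 0, 0, 1, 0, 0, 0.014, 0, 0, 0, 1, 0, 0, 0.014, 0, 0, 0]

```text
time_s: 9.52
position: [0.4924, 0.0783, 0.1607]
tool_rot: [[0.999, -0.034, -0.0], [-0.034, -0.999, 0.004], [-0.0, -0.004, -1.0]]
ft_force: [-0.2, -0.3, 0.2]
grip_width: -0.0002
gripper_force: 0.0
```

Emit:
arm_command:
  commands: [1, 0, 0, 0.002, 0, 0, 0, 1, 0, 0, 0.004, 0, 0, 0, 1, 0, 0, 0.005, 0, 0, 0, 1, 0, 0, 0.005, 0, 0, 0]

```text
time_s: 9.85
position: [0.4926, 0.0783, 0.1586]
tool_rot: [[0.999, -0.034, 0.0], [-0.034, -0.999, 0.004], [0.0, -0.004, -1.0]]
ft_force: [-0.1, -0.2, -0.1]
grip_width: 0.0002
gripper_force: 0.0
```

Emit:
arm_command:
  commands: [1, 0, 0, 0.002, 0, 0, 0, 1, 0, 0, 0.004, 0, 0, 0, 1, 0, 0, 0.004, 0, 0, 0]

```text
time_s: 10.1
position: [0.4927, 0.0783, 0.1569]
tool_rot: [[0.999, -0.034, 0.001], [-0.034, -0.999, 0.003], [0.001, -0.003, -1.0]]
ft_force: [-1.1, -0.5, 1.8]
grip_width: 0.0
gripper_force: 1.2
```

Emit:
arm_command:
  commands: [1, 0, 0, 0.002, 0, 0, 0, 1, 0, 0, 0.003, 0, 0, 0, 1, 0, 0, 0.003, 0, 0, 0]

```text
time_s: 10.35
position: [0.4927, 0.0783, 0.1565]
tool_rot: [[0.999, -0.034, 0.002], [-0.034, -0.999, 0.003], [0.002, -0.003, -1.0]]
ft_force: [-6.0, 0.3, 14.1]
grip_width: -0.0001
gripper_force: 7.2
```

The bin is at a hard stop, so it is home. I retreat and check.

Emit:
arm_command:
  commands: [1, 0, 0, -0.01, 0, 0, 0, 1, 0, 0, -0.06, 0, 0, 0, 1, 0, 0, -0.12, 0, 0, 0, 1, -0.06, 0, -0.18, 0, 0, 0, 1, -0.14, 0, -0.2, 0, 0, 0, 1, -0.2, 0, -0.2, 0, 0, 0, 1, -0.2, 0, -0.2, 0, 0, 0, 1, -0.2, 0, -0.2, 0, 0, 0]

```text
time_s: 11.02
position: [0.3918, 0.0815, 0.2556]
tool_rot: [[0.999, -0.034, 0.002], [-0.034, -0.999, 0.003], [0.002, -0.003, -1.0]]
ft_force: [0.4, 0.9, 1.0]
grip_width: 0.0002
gripper_force: 0.0
```

Run:
```python
from h import *
im=snap('scene')[0][160:290,110:290]; t=snap('top')[0]
t=t[140:240,150:290]
a=cv2.resize(im,(540,390),interpolation=cv2.INTER_CUBIC)
t=cv2.resize(t,(260,186),interpolation=cv2.INTER_CUBIC)
c=np.zeros((390,800,3),np.uint8); c[:,:540]=a; c[:186,540:]=t
cv2.imwrite('pics/s7.png',c[:,:,::-1])
P,R,s=st(); print(P,s['ft_force'],s['time_s'])
```

```text
[0.39333879 0.08121603 0.25516633] [ 0.27953962  0.27255292 -0.42713021] 11.1167
```

View pics/s7.png

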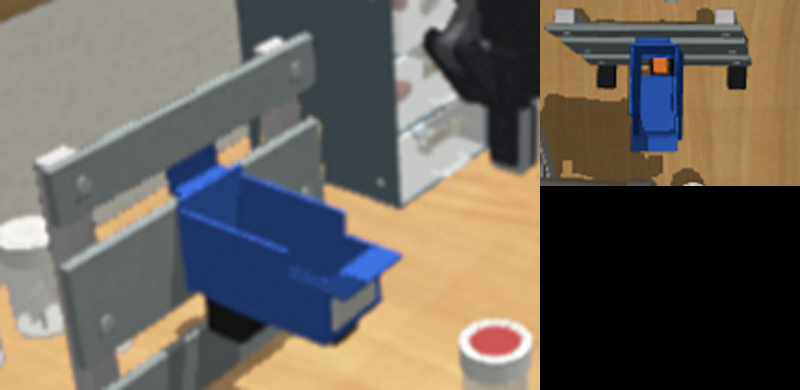

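The bin hangs level and square. The top view shows the orange catch standing up in the floor slot at (662,65), and the jar has not moved. I hand in.

```bash
python3 -c "
from rig import env
print(env.close_job())"
```

```text
the job is handed in; nothing more can be done
None
```

The bin is hung in the upper groove and snapped home, level and square against the rack with the catch up in its slot. The gripper has let go and is clear, and the job is handed in after about 11 s; no verdict came back.

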